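# Load the light reader and hold a filter in its slot

### The arm

A 6-joint arm with a two-finger parallel gripper is mounted at the origin on a cart in front of the work surface, level with it; the furniture and walls round the work are solid. World frame = base frame: x ahead of the robot, y to its left, z up, the work surface at z = 0. Lengths are in m, angles in rad, forces in N, time in s.
With the tool pointing down it reaches from about 0.375 to 0.975 m from the base axis. Payload 3.8 kg.
Tool frame: the origin (TCP) lies midway between the tips of the shut fingers; the grasp point (between the pads) lies 19 mm behind it; z points along the fingers, y is the line along which they close (so a half turn about z gives the same grasp; the last joint's range is limited). The gripper opens to 88 mm and grips with 3 to 60 N. Pads are 18 mm wide; open, the fingers measure 123 mm over their backs; the gripper's body (75 mm by 187 mm) begins 45 mm behind the grasp point.
Start: joints at [-1.263, 0.264, 1.604, -0, 1.274, -0.037], TCP at [0.228, -0.635, 0.239] pointing down, gripper open.
Joint ranges: [-2.63, 2.63], [-0.94, 2.18], [0.31, 2.57], [-1.31, 4.45], [0, 2.66], [-2.55, 2.55]. Speed limits (rad/s): [2.57, 2.57, 3.14, 3.14, 3.14, 3.14].

### API

Orientations are given as a rotation vector (axis times angle).
In Python, from cell import manip, inverse_kinematics, cams, order gives the robot as it stands. Calls block until the motion is done:
- manip.move_pose(position, orientation): joint-space move of the TCP to a pose.
- manip.move_linear(position, rate=0.15, rot=None): straight line of the TCP; rot=None keeps the orientation; rate is the mean speed in m/s.
- manip.set_joints(angles): joint-space move.
- manip.set_gripper(opening, force=None): finger opening in m; force is the grip in N (None keeps the last); returns when the fingers have stopped.
- manip.dwell(seconds).
- inverse_kinematics(position, orientation): joint angles nearest the present ones, or None.
- manip.state(): the state.
- cams.capture(name): name is "scene" or "side" or "wrist"; returns a dict with "image" (400x640x3 uint8, blue, green, red), "z_map" (400x640 float32, m along the optical axis (not along the pixel's ray), 0 where there is no reading), "intrinsics" (3x3 intrinsics, pixels), "position" and "orientation" of the camera in the world; the wrist camera has in their place "T_tool_cam" (4x4, takes a point from camera to tool coordinates, whose origin is the TCP and whose axes are the flange's). Camera axes: x right, y down, z forward; pixel columns grow to the right and rows downward; lengths in m; the calibration is good to about 2 mm. A picture is of the moment at which its call begins: read the wrist's pose just before it.
A pose or a line that the arm cannot do raises manip.IKError and nothing moves.
- order.close_job(): hands the job in; it is judged then, once.
The state is a dict: "clock": time; "joint_pos": joint angles; "joint_velocities": joint speeds; "tau": joint torques, N m; "tool_pos": TCP position; "tcp_rot": TCP orientation; "contact_force": force on the tool from outside, world axes, zero at the start; "moment": the same for the moment, N m; "gripper_width": finger opening in m; "grasp_force": force on a finger pad.
Only numpy, scipy, OpenCV 4.12 (cv2) and the standard library are available. Lean on these libraries where they do the work, as an engineer would, in place of code of your own. Each camera call takes 0.05 s, during which the arm holds its last target. There are 200 camera calls.

### The job

Set up the bench light reader: stand the amber vial with the blue cap upright in the reader's round well, all the way down, and let go of it. Then take the green filter paddle out of its rack, pass its blade down through the narrow slot in the reader's black roof without forcing it, and hold it there upright with the white line across the blade level with the top of the roof. Finish while still holding the paddle so, hanging from the grip and not let down to the bottom; leave the orange paddle and the clear vial where they are, and do not tip the amber vial over.

Things in the scene. Friction and masses are not known exactly. Their poses are not given: they have to be found in the camera images.
- vial_amber: Small amber glass vial with a blue cap, 12 mm in diameter, 32 mm tall, 12 g, standing on the bench at the right. Origin: centre of its underside; z up along its axis.
- reader: Fixed bench light reader on four feet, 100 mm (x) by 165 mm (y). Origin on the bench, below the centre of the slot. Its y axis is the beam: lamp house at +y (y 20 to 71 mm, 66 mm high), hood in the middle (84 mm in x, 40 mm in y, roof top 80 mm above the bench), vial well at -y (block 36 mm square, top 32 mm above the bench). z up.
- slot (a point): Centre of the slot's mouth, level with the top of the hood's roof (80 mm above the bench). The slot is 42 mm along the reader's x, 8 mm along its y, with a 3 mm lead-in chamfer; the roof is 10 mm thick, the hood's inner floor 64 mm below this point. Axes as the reader's.
- well (a point): Centre of the floor of the round well (20 mm above the bench). The bore is 15 mm wide and 12 mm deep with a 3 mm lead-in chamfer, 68 mm from the slot's centre towards the reader's -y. Axes as the reader's.
- filter_green: Green filter paddle with a dark steel blade, 35 to 70 g, upright in the rack. Origin: centre of the blade's lower end; z up. Blade 40 mm (x) by 6 mm (y), 0 to 72 mm up, its lowest 4 mm only 34 by 3.6 mm; white line across it 52 mm up; green grip from 72 to 106 mm up, 34 mm (x) by 14 mm (y).
- filter_orange: The other paddle, same shape with an orange grip, in the rack's other slot; leave it alone. Origin and axes as for the green one. Obstacle behind the rack: a fixed pipette stand, 300 mm tall, axis at x 0.72, y 0.40, its nearest hanging pipette at x 0.65, y 0.325.
- filter_rack: Fixed grey rack, 136 mm (x) by 50 mm (y), 36 mm high. Two slot pockets 30 mm deep, 38 mm either side of its centre along x, 43 by 9 mm; the paddles stand in them on a floor 6 mm above the bench, with either one in either pocket. Origin: centre of its underside; paddle axes parallel to the rack's.
- vial_clear: Clear glass vial with a grey cap, 12 mm by 32 mm, standing at the front right; leave it alone. Origin: centre of its underside. Behind it stands the fixed blue vortex mixer (x 0.32 to 0.52, y -0.14 to 0.03, 141 mm tall).

How it is judged:
On the way, in this order (a step that is already met when the one before it is completed fails the run):
1. the amber vial stands fully down in the well and is let go (horizontal distance between vial_amber and well below 0.004 m and z of vial_amber in the frame of well below 0.004 m and angle between vial_amber's own z axis and vertical below 0.15 rad and contact force between vial_amber and the fingers below 0.1 N), for 0.2 s.
2. the green paddle's blade is through the slot, its white line level with the roof (horizontal distance between filter_green and slot below 0.006 m and z of filter_green in the frame of slot between -0.058 and -0.046 m), for 0.2 s.
At the end, for the whole second after the job is handed in: The amber vial stands in the well (within 4 mm, fully down, upright), released; the green paddle is gripped and still, upright within 0.1 rad, its blade in the slot with the white line level with the roof top within 6 mm, pressing on the reader with less than 15 N (all of step 1 and all of step 2 and angle between filter_green's own z axis and vertical below 0.1 rad and linear speed of filter_green below 0.01 m/s and contact force between filter_green and the fingers above 1 N and contact force between filter_green and reader below 15 N); the arm keeps its last pose, push and grip.
It fails at once if the orange paddle is disturbed (distance of filter_orange from where it was at the start of the episode above 0.02 m).
It fails at once if the clear vial is disturbed (distance of vial_clear from where it was at the start of the episode above 0.02 m).
It fails at once if the amber vial is tipped over (angle between vial_amber's own z axis and vertical above 0.8 rad).
It fails at once if the paddle is forced against the reader (contact force between filter_green and reader above 45 N).
It also fails if it takes over 64 s, if anything falls off the work surface, if the arm or the gripper's body presses on something with over 40 N, if the wrist force passes 120 N, or if a joint passes its speed limit or range.

## Working session

There is one attempt and no reset: what is moved stays moved. The work goes in short steps, each a Python script; the robot and the scene stay as the last script left them, time stands still between calls to the robot, and variables do not carry over. Pictures are saved under pics/ and viewed, at most 10 in all, crops included, and the job is handed in when it is done.

```bash
mkdir -p pics; ls
cat > h.py <<'E'
import numpy as np, cv2
from scipy.spatial.transform import Rotation as R
from cell import manip, inverse_kinematics, cams, order
def rotm(o):
    o=np.array(o,float)
    return o if o.shape==(3,3) else (R.from_rotvec(o).as_matrix() if o.size==3 else R.from_quat(o).as_matrix())
def cap(n):
    s=manip.state(); c=cams.capture(n)
    if n=="wrist":
        T=np.eye(4);T[:3,:3]=rotm(s["tcp_rot"]);T[:3,3]=s["tool_pos"]; T=T@np.array(c["T_tool_cam"])
    else:
        T=np.eye(4);T[:3,:3]=rotm(c["orientation"]);T[:3,3]=c["position"]
    z=c["z_map"];K=np.array(c["intrinsics"]);v,u=np.mgrid[:z.shape[0],:z.shape[1]]
    P=np.stack([(u-K[0,2])*z/K[0,0],(v-K[1,2])*z/K[1,1],z],-1)@T[:3,:3].T+T[:3,3]
    P[z==0]=np.nan
    c.update(T=T,K=K,P=P); return c
def down(a): # tool z down, tool y along heading a+90deg
    return (R.from_euler('z',a)*R.from_euler('x',np.pi)).as_rotvec()
E
python3 - <<'E'
from h import *
for n in("scene","side"):
    c=cap(n); print(n,c["position"],c["orientation"],c["K"].tolist())
    cv2.imwrite(f"pics/{n}0.png",c["image"]); np.save(f"{n}0.npy",c["P"])
s=manip.state(); print(s)
E
```

```text
pics
scene [0.03268307 0.94517658 0.64811321] [-0.66455388  2.44412392 -1.40232307] [[460.5327396754988, 0.0, 315.50326418772306], [0.0, 460.5327396754988, 199.86460087755881], [0.0, 0.0, 1.0]]
side [0.12025404 0.6393085  0.64408244] [-0.81928765  2.51758464 -1.15988024] [[367.7165664826756, 0.0, 319.1388588803112], [0.0, 367.7165664826756, 195.11224069371588], [0.0, 0.0, 1.0]]
{'clock': 0.1, 'joint_pos': array([-1.26289388e+00,  2.64653487e-01,  1.60522776e+00, -1.17120910e-05,
        1.27369373e+00, -3.69258264e-02]), 'joint_velocities': array([ 0.00019993, -0.00203335, -0.00354955,  0.00046323,  0.00102811,
        0.00136344]), 'tau': array([ 6.44631273e-04, -5.03619075e+01, -3.58071613e+01,  7.30872341e-02,
        2.33378465e-02, -6.55039867e-05]), 'tool_pos': array([ 0.22795887, -0.63466586,  0.23753412]), 'tcp_rot': array([-3.09307922e+00, -5.38643979e-01,  4.37749682e-04]), 'contact_force': array([0.58111529, 0.53514743, 0.26800607]), 'moment': array([ 0.03240294, -0.05019658, -0.03600547]), 'grasp_force': 0.0, 'gripper_width': 0.08832331635649959}
```

View pics/scene0.png

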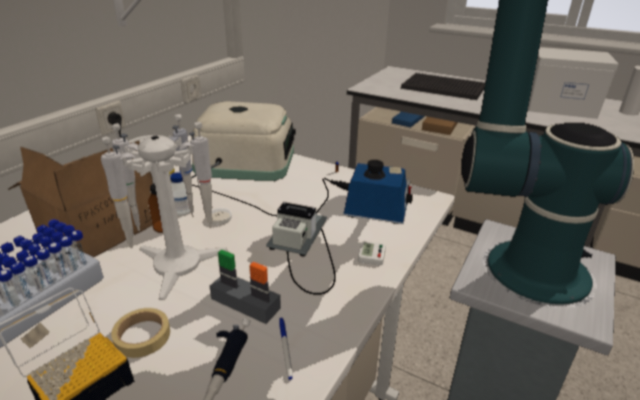

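View pics/side0.png

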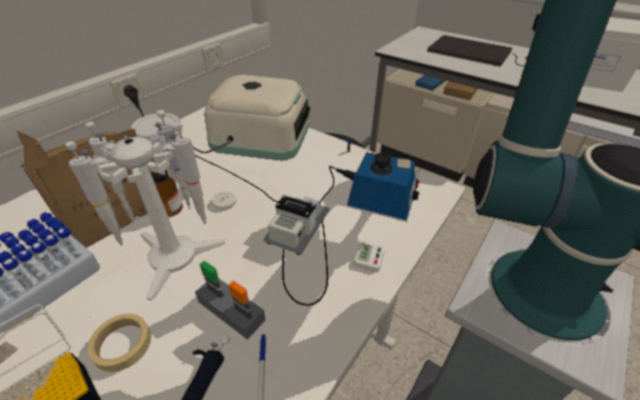

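Scene: the green grip is at (226,260) and the orange at (259,273) in the rack; the reader is at (295,225). A small vial-like object stands at (337,166), beside the mixer at (378,190). Next I measure these.

Run:
```python
import numpy as np,cv2
P=np.load("scene0.npy");im=cv2.imread("pics/scene0.png");Q=np.load("side0.npy");im2=cv2.imread("pics/side0.png")
hs=lambda i:cv2.cvtColor(i,cv2.COLOR_BGR2HSV)
def blob(P,i,lo,hi,box):
    m=cv2.inRange(hs(i),lo,hi)>0; k=np.zeros_like(m);k[box[1]:box[3],box[0]:box[2]]=1;m&=k
    p=P[m];p=p[~np.isnan(p[:,0])];print(m.sum(),np.median(p,0).round(3) if len(p) else None,p.min(0).round(3),p.max(0).round(3))
blob(P,im,(45,120,60),(80,255,255),(200,240,245,285));blob(Q,im2,(45,120,60),(80,255,255),(190,250,230,290))
blob(P,im,(3,150,120),(20,255,255),(240,255,280,300));blob(Q,im2,(3,150,120),(20,255,255),(220,270,260,310))
for r in range(158,178,2): print(r,[(int(u),im[r,u].tolist(),P[r,u].round(3).tolist()) for u in (335,337,339)])
# reader points
for n,PP,b in(("sc",P,(260,195,335,255)),("si",Q,(258,185,335,255))):
    p=PP[b[1]:b[3],b[0]:b[2]].reshape(-1,3);p=p[~np.isnan(p[:,0])]
    for lo,hi in((.075,.087),(.06,.071),(.027,.037)):
        q=p[(p[:,2]>lo)&(p[:,2]<hi)];
        if len(q): print(n,lo,len(q),np.median(q,0).round(3),q.min(0).round(3),q.max(0).round(3),cv2.minAreaRect((q[:,:2]*1000).astype(np.float32)))
    
p=P[270:325,200:285].reshape(-1,3);q=p[(p[:,2]>.032)&(p[:,2]<.04)];print("rack",cv2.minAreaRect((q[:,:2]*1000).astype(np.float32)))
cv2.imwrite("pics/crop.png",np.hstack([cv2.resize(im[150:260,255:345],None,fx=4,fy=4),cv2.resize(im2[130:240,255:355],None,fx=4,fy=4)]))
```

```text
220 [0.524 0.421 0.101] [0.511 0.413 0.082] [0.542 0.423 0.115]
200 [0.521 0.418 0.106] [0.511 0.41  0.079] [0.543 0.421 0.113]
265 [0.449 0.421 0.103] [0.436 0.41  0.08 ] [0.468 0.424 0.115]
227 [0.448 0.418 0.107] [0.435 0.408 0.083] [0.467 0.422 0.113]
158 [(335, [105, 113, 120], [1.219, -1.385, -0.585]), (337, [105, 113, 121], [1.213, -1.402, -0.591]), (339, [106, 114, 122], [1.215, -1.434, -0.604])]
160 [(335, [102, 109, 116], [1.21, -1.368, -0.59]), (337, [101, 105, 111], [1.221, -1.419, -0.613]), (339, [106, 113, 120], [1.219, -1.442, -0.622])]
162 [(335, [85, 81, 86], [0.613, -0.197, 0.03]), (337, [91, 61, 58], [0.604, -0.191, 0.035]), (339, [103, 104, 110], [1.214, -1.434, -0.632])]
164 [(335, [90, 94, 105], [0.632, -0.234, 0.003]), (337, [57, 37, 43], [0.605, -0.195, 0.026]), (339, [97, 101, 108], [1.212, -1.431, -0.644])]
166 [(335, [101, 115, 131], [0.608, -0.188, 0.021]), (337, [33, 45, 67], [0.605, -0.194, 0.02]), (339, [134, 145, 156], [0.612, -0.224, 0.005])]
168 [(335, [102, 117, 135], [0.609, -0.19, 0.014]), (337, [36, 51, 74], [0.605, -0.195, 0.013]), (339, [156, 1
[... 1065 characters left out ...]
8.9095230102539), (245.9178009033203, 64.21142578125), 87.89219665527344)
si 0.075 426 [0.524 0.164 0.078] [0.482 0.137 0.075] [0.571 0.19  0.081] ((525.920654296875, 163.37559509277344), (84.05810546875, 44.23514938354492), 11.030535697937012)
si 0.06 654 [0.514 0.205 0.065] [0.478 0.138 0.06 ] [0.562 0.238 0.071] ((518.9474487304688, 190.62567138671875), (84.52529907226562, 87.4949722290039), 13.484922409057617)
si 0.027 194 [0.514 0.18  0.031] [ 0.479 -0.     0.027] [0.559 0.239 0.037] ((521.3475341796875, 117.96076965332031), (69.7411117553711, 237.0778350830078), 5.592581748962402)
rack ((490.9607238769531, 415.2582092285156), (53.014183044433594, 138.28305053710938), 89.41204071044922)
```

View pics/crop.png

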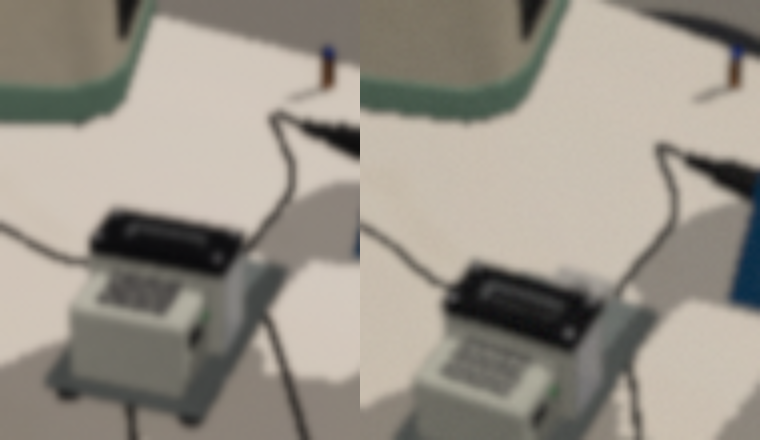

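The scene view shows the amber vial at about (0.604, -0.199) and the slot at about (0.526, 0.165). The reader yaw is about 11°. I'll go above the vial and look with the wrist camera.

```bash
cat >> h.py <<'E'
def best(p,a):
    o=[]
    for k in(0,np.pi,-np.pi):
        q=inverse_kinematics(p,down(a+k))
        if q is not None:o.append((abs(q[5]),a+k,q))
    o.sort(key=lambda t:t[0]); return o[0][1],o[0][2]
E
python3 - <<'E'
from h import *
p=[.59,-.205,.20]; a,q=best(p,0); print(a,np.round(q,2)); manip.move_pose(p,down(a))
c=cap("wrist");cv2.imwrite("pics/w1.png",c["image"]);np.save("w1.npy",c["P"]);np.save("w1T.npy",c["T"]);print(c["T_tool_cam"],c["K"])
print(manip.state()["clock"],manip.state()["tool_pos"])
m=cv2.inRange(cv2.cvtColor(c["image"],cv2.COLOR_BGR2HSV),(100,120,40),(130,255,255))>0
n,l,st,ce=cv2.connectedComponentsWithStats(m.astype(np.uint8))
for i in range(1,n):
    if st[i,4]>50:
        q=c["P"][l==i]; print(st[i],ce[i],np.nanmedian(q,0),cv2.minEnclosingCircle((q[:,:2][~np.isnan(q[:,0])]*1e3).astype(np.float32)))
E
```

```text
0 [-0.37  0.2   1.76 -0.    1.19  1.2 ]
[[-3.48037116e-04 -9.51880214e-01 -3.06470124e-01  8.06083342e-02]
 [ 9.99999931e-01 -3.69990759e-04  1.35406046e-05 -1.88027071e-05]
 [-1.26280147e-04 -3.06470098e-01  9.51880278e-01 -1.45843195e-01]
 [ 0.00000000e+00  0.00000000e+00  0.00000000e+00  1.00000000e+00]] [[356.55787089   0.         324.05883887]
 [  0.         356.55787089 205.79740515]
 [  0.           0.           1.        ]]
2.175 [ 0.58982033 -0.20595409  0.20012718]
[308 158  11  11  97] [312.75257732 163.17525773] [ 0.6092974  -0.19603609  0.03187129] ((609.2957763671875, -195.71417236328125), 4.98195219039917)
[208 294  37  38 382] [223.17539267 321.60471204] [ 0.45670766 -0.10581784  0.0459799 ] ((444.1643981933594, -112.00508117675781), 24.159629821777344)
[ 163  369   99   31 2341] [210.15762495 384.81674498] [ 0.42235062 -0.10464768  0.10388691] ((406.13043212890625, -107.50691223144531), 52.28126525878906)
```

View pics/w1.png

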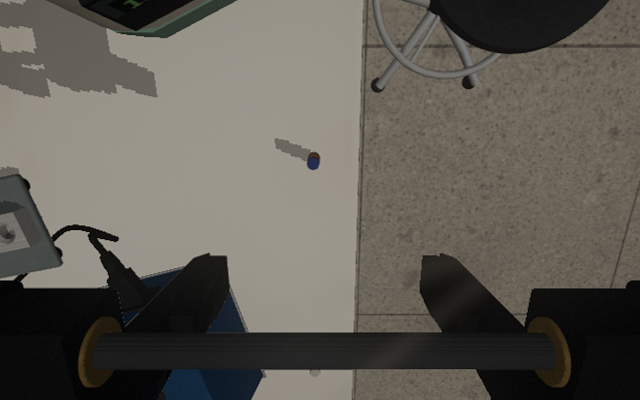

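Wrist view: the amber vial's blue cap is at pixel (313,160), giving (0.609, -0.196, 0.032). The height matches 32 mm. I'll grasp it, then look at the reader while carrying it.

Run:
```python
from h import *
x,y=.6093,-.196
manip.move_linear([x,y,.10]);
manip.set_gripper(.05)
manip.move_linear([x,y,.0145],rate=.08)
manip.set_gripper(0,force=15)
s=manip.state();print(s["gripper_width"],s["grasp_force"],s["tool_pos"])
manip.move_linear([x,y,.22],rate=.2)
p=[.545,.06,.20];th=np.radians(11)
a,q=best(p,np.pi/2+th);print(a,np.round(q,2))
for k in (-.5*np.pi,.5*np.pi): 
    qq=inverse_kinematics(p,down(k+th));print(k,None if qq is None else np.round(qq,2))
s=manip.state();print(s["gripper_width"],s["grasp_force"],s["clock"])
```

```text
0.01101693206163371 14.992801090702415 [ 0.6093132  -0.19601934  0.01454421]
1.7627825445142729 [ 0.06  0.05  1.92 -0.    1.17 -0.13]
-1.5707963267948966 None
1.5707963267948966 [ 0.06  0.05  1.92 -0.    1.17 -0.13]
0.011055812160528334 14.992684191092849 6.7833
```

Run:
```python
from h import *
th=np.radians(11)
manip.move_pose([.545,.05,.22],down(np.pi/2+th))
c=cap("wrist");cv2.imwrite("pics/w2.png",c["image"]);np.savez("w2.npz",P=c["P"],T=c["T"],K=c["K"])
P=c["P"];s=manip.state();print(s["tool_pos"],s["gripper_width"],s["clock"])
ok=~np.isnan(P[...,0])&(P[...,0]>.4)&(P[...,0]<.65)&(P[...,1]>.0)&(P[...,1]<.3)
rows=np.arange(400)[:,None]*np.ones((1,640))
for lo,hi in((.077,.085),(.062,.07),(.03,.034)):
    m=ok&(P[...,2]>lo)&(P[...,2]<hi); n,l,st,ce=cv2.connectedComponentsWithStats(m.astype(np.uint8))
    for i in range(1,n):
        if st[i,4]>300:
            q=P[l==i];print(lo,st[i],np.median(q,0).round(4),cv2.minAreaRect((q[:,:2]*1e3).astype(np.float32)))
```

```text
[0.5451249  0.04945443 0.21958136] 0.010637993090609055 8.075
0.077 [ 273    7  118   62 6128] [0.529  0.1661 0.0797] ((529.0025634765625, 164.923828125), (84.24452209472656, 40.43758773803711), 11.849291801452637)
0.077 [143 207  89  26 468] [0.4418 0.0106 0.0809] ((436.7547912597656, 10.342327117919922), (19.704605102539062, 72.88986206054688), 89.23058319091797)
0.062 [285   0  93   9 729] [0.5224 0.1894 0.0656] ((524.0677490234375, 189.5540771484375), (69.33515930175781, 6.105317115783691), 10.76071548461914)
0.062 [152 198  86  29 426] [0.4445 0.0138 0.066 ] ((438.0569763183594, 13.610742568969727), (22.03727149963379, 74.96052551269531), 86.69962310791016)
0.03 [ 311  107   40   40 1252] [0.5429 0.0985 0.0317] ((542.6924438476562, 98.20298767089844), (35.51521301269531, 35.661094665527344), 11.786555290222168)
```

View pics/w2.png

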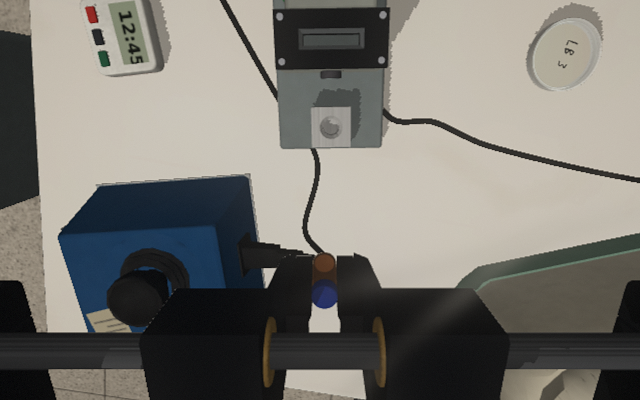

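Wrist view: the hood is at pixel (331,40) and the well bore at (332,126), with the vial upright in the fingers. The hood fit is 84.2×40.4 mm at (0.529, 0.165) with yaw 11.8°. The well block is at (0.5427, 0.0982), within 0.3 mm of where the hood pose puts it. Placing the vial now.

Run:
```python
from h import *
th=np.radians(11.8); x,y=.5428,.0983; rv=down(np.pi/2+th)
manip.move_linear([x,y,.20],rot=rv)
manip.move_linear([x,y,.065],rate=.15)
f0=manip.state()["contact_force"]
for z in np.arange(.060,.0334,-.0025):
    manip.move_linear([x,y,z],rate=.04); s=manip.state(); d=s["contact_force"]-f0
    print(round(z,4),s["tool_pos"].round(4),d.round(1))
    if d[2]>6: break
manip.set_gripper(.03); s=manip.state();print(s["gripper_width"],s["grasp_force"],s["clock"])
manip.move_linear([x,y,.15],rate=.2)
manip.move_linear([.545,.05,.22],rate=.2)
c=cap("wrist");cv2.imwrite("pics/w3.png",c["image"][:200,230:430].repeat(3,0).repeat(3,1))
P=c["P"]; m=cv2.inRange(cv2.cvtColor(c["image"],cv2.COLOR_BGR2HSV),(100,120,40),(130,255,255))>0
m&=(np.hypot(P[...,0]-x,P[...,1]-y)<.03);q=P[m];print(m.sum(),np.median(q,0),q[:,2].max(),manip.state()["clock"])
```

```text
0.06 [0.543  0.0983 0.0603] [-0.5  0.1 -0.2]
0.0575 [0.5426 0.0983 0.0574] [-1.  -0.7 -1.4]
0.055 [0.5426 0.0983 0.0547] [-1.9 -1.   0.1]
0.0525 [0.5426 0.0983 0.0523] [-1.4 -0.3 -0.4]
0.05 [0.5426 0.0983 0.0498] [-0.9 -0.8 -0.3]
0.0475 [0.5426 0.0983 0.0472] [-0.  -0.2 -0.5]
0.045 [0.5426 0.0983 0.0448] [-0.4  0.  -0.7]
0.0425 [0.5426 0.0983 0.0423] [-1.   0.1 -0.5]
0.04 [0.5426 0.0983 0.0397] [-0.5 -1.1 -1. ]
0.0375 [0.5427 0.0982 0.0373] [-0.3 -0.3 -0.6]
0.035 [0.5428 0.0983 0.0348] [-0.9 -0.4 -0.5]
0.029620557103572122 0.0 12.8667
111 [0.54371459 0.09717016 0.05194099] 0.0539593996285343 14.2167
```

View pics/w3.png

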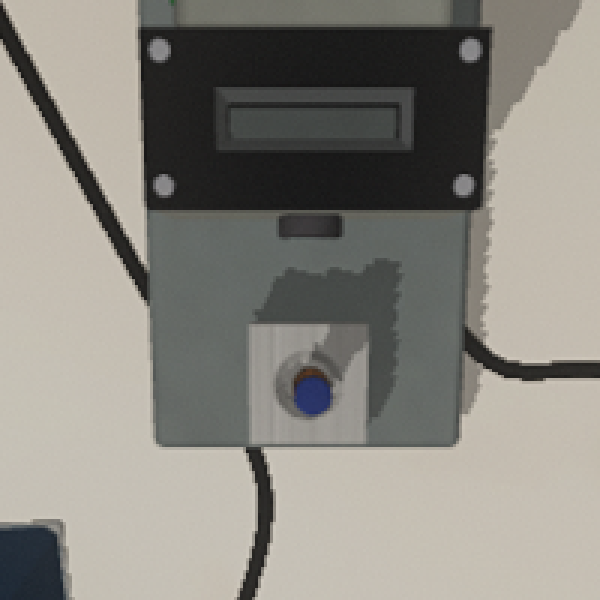

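The vial is fully down: its cap top is at z 0.052 and centred at pixel (312,395) in the crop. The slot is visible at (314,119), centred on the hood. Now look at the green paddle.

Run:
```python
from h import *
manip.set_gripper(.05)
p=[.555,.40,.25]; print(np.round(inverse_kinematics(p,down(np.pi)),2))
manip.move_pose(p,down(np.pi))
c=cap("wrist");cv2.imwrite("pics/w4.png",c["image"]);np.savez("w4.npz",P=c["P"],T=c["T"],K=c["K"])
P=c["P"];s=manip.state();print(s["tool_pos"],s["clock"])
h=cv2.cvtColor(c["image"],cv2.COLOR_BGR2HSV)
for nm,lo,hi in(("g",(45,100,40),(85,255,255)),("o",(3,120,80),(20,255,255))):
    m=(cv2.inRange(h,lo,hi)>0)&(P[...,2]>.075)&(P[...,2]<.12);q=P[m];print(nm,m.sum(),q[:,2].max())
    t=q[q[:,2]>np.percentile(q[:,2],60)-.003];t=q[q[:,2]>.109];print(t.mean(0),cv2.minAreaRect((t[:,:2]*1e3).astype(np.float32)))
m=(P[...,2]>.033)&(P[...,2]<.039)&(P[...,1]>.37)&(P[...,1]<.46)&(P[...,0]<.58);q=P[m];print("rack",len(q),cv2.minAreaRect((q[:,:2]*1e3).astype(np.float32)))
```

```text
[ 0.59  0.27  1.57  0.    1.3  -0.98]
[0.55541837 0.39867509 0.24992201] 16.075
g 741 0.1134659613808564
[0.52963486 0.41498824 0.11147773] ((530.0440673828125, 415.0054016113281), (32.695377349853516, 12.933996200561523), 0.5471556186676025)
o 998 0.1198099922329901
[0.45948059 0.42052813 0.11158578] ((552.9458618164062, 515.73779296875), (311.5478210449219, 30.07138442993164), 45.644535064697266)
rack 5597 ((492.9162292480469, 415.5841979980469), (135.84312438964844, 50.15031433105469), 0.1276252716779709)
```

View pics/w4.png

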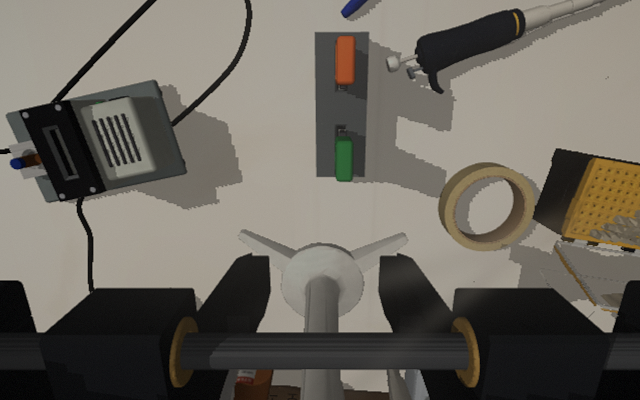

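Wrist view: the green paddle is at pixel (343,160) and the orange at (345,60), with the stand below at (325,280). The grip top fits 33×13 mm at (0.530, 0.415, 0.111), as expected for the far pocket. Grasping it now.

Run:
```python
from h import *
x,y=.530,.415; rv=down(np.pi+np.radians(.2))
manip.move_linear([x,y,.15],rot=rv,rate=.15)
manip.move_linear([x,y,.076],rate=.08)
f0=manip.state()["contact_force"]
manip.set_gripper(0,force=35)
s=manip.state();print(s["gripper_width"],s["grasp_force"],s["tool_pos"],s["contact_force"]-f0)
manip.move_linear([x,y,.125],rate=.06);s=manip.state();print(s["contact_force"]-f0)
manip.move_linear([x,y,.22],rate=.15)
th=np.radians(11.8); d=np.array([np.cos(th),np.sin(th)])
p=np.array([.529,.165])+.06*d
manip.move_pose([*p,.24],down(np.pi+th))
c=cap("wrist");cv2.imwrite("pics/w5.png",c["image"]);np.savez("w5.npz",P=c["P"],T=c["T"],K=c["K"])
P=c["P"];s=manip.state();print(s["tool_pos"],s["clock"],s["gripper_width"])
m=(P[...,2]>.077)&(P[...,2]<.085)&(np.hypot(P[...,0]-.529,P[...,1]-.165)<.055);q=P[m];print(len(q),cv2.minAreaRect((q[:,:2]*1e3).astype(np.float32)))
# slot edges: dark hole points inside the roof
m=(np.hypot(P[...,0]-.529,P[...,1]-.165)<.025)&(P[...,2]<.07);print(m.sum())
# paddle in tool frame
t=(P-s["tool_pos"])@rotm(s["tcp_rot"])
m=(abs(t[...,1])<.015)&(abs(t[...,0])<.03)&(t[...,2]>.002)&(t[...,2]<.08)
for lo in np.arange(0,.08,.01):
    k=m&(t[...,2]>=lo)&(t[...,2]<lo+.01);q=t[k]
    if len(q): print(round(lo,3),len(q),np.median(q,0).round(4),q[:,1].min().round(4),q[:,1].max().round(4),q[:,0].max().round(4))
print(t[m][:,2].max())
```

```text
0.013687531484234532 35.000093299895525 [0.5300365  0.415088   0.07613889] [-0.76628203 -0.29755743 -0.10269129]
[-1.71570315 -0.77302341 -0.28615295]
[0.58733491 0.1783497  0.23930184] 21.3917 0.0138157305362007
4478 ((528.3956298828125, 164.87498474121094), (84.05534362792969, 40.05110549926758), 11.719690322875977)
639
0.0 80 [ 0.0194 -0.0007  0.0058] -0.0035 0.0025 0.02
0.01 118 [ 0.0195 -0.0002  0.016 ] -0.0037 0.0027 0.0201
0.02 68 [ 0.0195 -0.0007  0.025 ] -0.0033 0.0024 0.02
0.03 67 [ 0.0195 -0.0002  0.0349] -0.0034 0.0025 0.02
0.04 53 [ 0.0195 -0.0007  0.0445] -0.003 0.0026 0.0199
0.05 49 [ 0.0195 -0.0001  0.0548] -0.0031 0.0023 0.0201
0.06 22 [ 0.0195 -0.0001  0.0623] -0.0032 0.0023 0.0198
0.06435869371070964
```

View pics/w5.png

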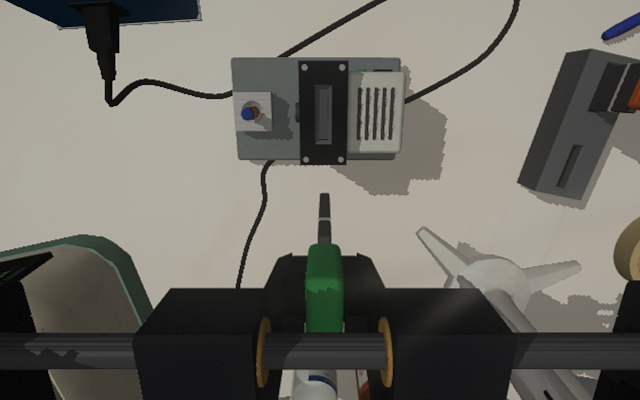

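Wrist view: the paddle hangs straight in the grip, its blade at pixel (324,220), and the slot is at (323,113). In the tool frame the blade's offset is about (-0.5, -0.4) mm with no measurable tilt. I'll insert it with force monitoring and small lateral corrections.

```bash
cat > ins.py <<'E'
from h import *
th=np.radians(11.72); rv=down(np.pi+th); Rm=rotm(rv)
xy=np.array([.5284,.1649])-(Rm@np.array([-.0005,-.0004,0]))[:2]
manip.move_linear([*xy,.24],rot=rv,rate=.1)
manip.move_linear([*xy,.160],rate=.1); manip.dwell(.3)
f0=np.mean([(manip.dwell(.03),manip.state()["contact_force"])[1] for _ in range(5)],0)
z=.160;n=0
while z>.0982 and n<45:
    n+=1; z=max(z-.003,.098)
    manip.move_linear([*xy,z],rate=.03); s=manip.state(); d=s["contact_force"]-f0
    print(round(z,4),s["tool_pos"].round(4),d.round(1),(Rm.T@d).round(1))
    lat=np.linalg.norm(d[:2])
    if lat>4: xy=xy+.0004*d[:2]/lat
    if d[2]>10 or lat>15: z+=.004; manip.move_linear([*xy,z],rate=.03); print("back")
    if n>35: break
s=manip.state();print(s["clock"],s["tool_pos"],xy)
E
python3 ins.py
```

```text
0.157 [0.5275 0.1651 0.1566] [-0.1 -0.4 -0.7] [ 0.2 -0.4  0.7]
0.154 [0.5276 0.1651 0.1536] [-0.2 -0.6  1.3] [ 0.3 -0.5 -1.3]
0.151 [0.5276 0.1651 0.1507] [-0.1 -0.6  1.2] [ 0.2 -0.5 -1.2]
0.148 [0.5276 0.1651 0.1477] [ 0.4  0.1 -0. ] [-0.4 -0.   0. ]
0.145 [0.5276 0.1651 0.1447] [-0.4 -0.9 -0.3] [ 0.6 -0.8  0.3]
0.142 [0.5276 0.1651 0.1417] [-0.4 -0.1  0. ] [ 0.4 -0.  -0. ]
0.139 [0.5276 0.1651 0.1387] [-0.2  0.   0.8] [ 0.2  0.1 -0.8]
0.136 [0.5276 0.1651 0.1357] [ 0.3 -0.9  0.2] [-0.1 -1.  -0.2]
0.133 [0.5276 0.1652 0.1327] [-0.1 -0.6  0.1] [ 0.2 -0.5 -0.1]
0.13 [0.5276 0.1651 0.1297] [-0.  -0.4 -0.2] [ 0.1 -0.4  0.2]
0.127 [0.5276 0.1651 0.1267] [-0.7 -0.8  0.4] [ 0.8 -0.6 -0.4]
0.124 [0.5276 0.1651 0.1237] [0.1 0.3 0. ] [-0.2  0.3 -0. ]
0.121 [0.5276 0.1651 0.1207] [ 0.4 -0.1 -0.1] [-0.4 -0.2  0.1]
0.118 [0.5276 0.1651 0.1177] [-0.7 -0.1  0.6] [ 0.7  0.  -0.6]
0.115 [0.5276 0.1651 0.1147] [0.6 0.2 0. ] [-0.7  0.1 -0. ]
0.112 [0.5276 0.1651 0.1117] [-0.5 -1.   0.6] [ 0.7 -0.9 -0.6]
0.109 [0.5276 0.1651 0.1087] [ 0.4  0.5 -0.6] [-0.5  0.5  0.6]
0.106 [0.5276 0.1651 0.1057] [-0.5 -0.6  1.5] [ 0.6 -0.5 -1.5]
0.103 [0.5276 0.1651 0.1027] [-0.2 -1.  -0.3] [ 0.4 -0.9  0.3]
0.1 [0.5276 0.1651 0.0997] [ 1.5 -0.6 -0.5] [-1.3 -0.9  0.5]
0.098 [0.5277 0.1652 0.0978] [ 0.3  0.4 -0.7] [-0.3  0.4  0.7]
28.8167 [0.52773827 0.16515746 0.09783828] [0.52782917 0.1651901 ]
```

Run:
```python
from h import *
manip.dwell(.3)
c=cap("wrist");i=c["image"];cv2.imwrite("pics/w6.png",cv2.resize(i[120:300,170:420],None,fx=3,fy=3))
c=cap("scene");P=c["P"]
m=(cv2.inRange(cv2.cvtColor(c["image"],cv2.COLOR_BGR2HSV),(45,120,40),(80,255,255))>0)&(np.hypot(P[...,0]-.5284,P[...,1]-.165)<.04)
print(m.sum(),np.percentile(P[m][:,2],[1,50,99]),P[m].mean(0));s=manip.state();print(s["grasp_force"],s["gripper_width"])
```

```text
65 [0.10358361 0.12495632 0.1389234 ] [0.5138833  0.16791423 0.12299259]
34.99997382983565 0.01392431556840279
```

View pics/w6.png

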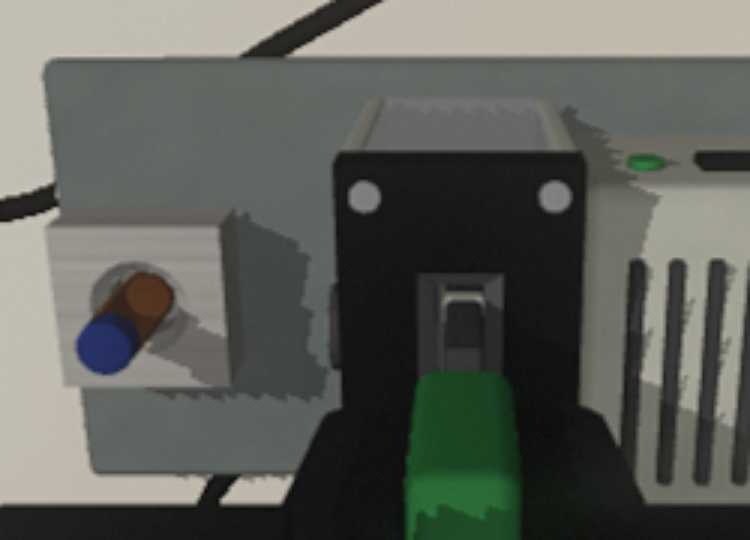

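The wrist view shows the blade in the slot with the white line at the mouth (463,297), and the vial standing in the well at (130,310). The scene camera's grip height fits the commanded depth once its ~3 mm high bias is allowed for. Handing in.

```bash
python3 -c "
from h import *
print(order.close_job())"
```

```text
the job is handed in; nothing more can be done
None
```

I handed the job in at about 29 s of the 64 s limit: the amber vial stands fully down in the well and released, and the green paddle is held upright in the slot with its white line at the roof top; the verdict itself wasn't returned.

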